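Open the blue gas inlet

ROBOT

A 7-joint arm with a two-finger parallel gripper is mounted at the origin on the work surface. World frame = base frame: x ahead of the robot, y to its left, z up, the work surface at z = 0. Lengths are in m, angles in rad, forces in N, time in s.
With the tool pointing down it reaches from about 0.4 to 0.925 m from the base axis. Payload 4.1 kg.
Tool frame: the origin (TCP) lies at the very end of the fingers, on their centre line; the grasp point (between the pads) lies 19 mm behind it; z points along the fingers, y is the direction in which the jaws open and shut (so a half turn about z gives the same grasp; the last joint's range is limited). The gripper opens to 85 mm and grips with 20 to 120 N. Pads are 22 mm wide; open, the fingers measure 114 mm over their backs; the gripper's body (76 mm by 85 mm) begins 54 mm behind the grasp point. The pads swing forward as they close: fully open they stand 13 mm farther back than shut.
Start: joints at [-1.395, 0.398, 0.045, 1.537, -0.019, 1.207, -0.051], TCP at [0.176, 0.626, 0.231] pointing down, gripper open.
Joint ranges: [-2.82, 2.82], [-0.49, 2.23], [-1.37, 1.46], [0, 2.46], [-1.36, 4.5], [0.23, 2], [-2.94, 2.94]. Speed limits (rad/s): [2.57, 2.57, 3.14, 3.14, 3.14, 3.14, 3.14].

INTERFACE

Orientations are given as a unit quaternion [x, y, z, w].
In Python, from plant import manip gives the robot as it stands. The module is installed in compiled form; this text tells all that it offers.
- The arm moves only by the tool arm_command, never from a script. Its argument "steps" is a list of rows, each a list of 7 numbers: the closure, from 0 (fully open) to 1 (shut), then the shift along the tool's x, y, z in mm, then the turn, a rotation vector about the tool's x, y, z in rad. A call has 1 to 20 rows; each row shifts and turns the commanded pose from where the row before left it, along the tool's axes as they then stand; what a row does not reach is not made up. A row lasts 1/10 s, in which the tool goes at most 50 mm and 8.59 degrees, less where a joint would pass 70% of its speed; a pose out of reach is approached as far as the arm can. A call is refused whole if a number of a shift passes 50 or a number of a turn 0.15, either way. A call with a gripper value outside its range is refused whole. The fingers move at their own pace and stop on an object; "newtons" is the grip in N (left out, the last holds). Time passes only in rows, so rows that do not move let the fingers close. It gives the time, the measured TCP pose, the force and the opening at its end, in the units of the state.
- manip.get_state(): the state, without advancing time (a new reading comes with each control period).
- manip.camera(name): name is "scene" or "top"; returns a dict with "frame" (400x640x3 uint8, red, green, blue), "fx", "fy", "cx", "cy" (pixels), "dist_coeffs" ([k1, k2, p1, p2, k3] as OpenCV has them; the pictures are not rectified), "T" (4x4, takes a point from camera to world coordinates). Camera axes: x right, y up, looking along -z (the intrinsics and any distortion apply to the point x, -y, -z); pixel columns grow to the right and rows downward; lengths in m; the calibration is good to about 2 mm. A picture is of the moment at which its call begins. There is no depth.
- manip.hand_in(): hands the job in, once; it reports no verdict.
The state is a dict: "clock": time; "q": joint angles; "joint_velocities": joint speeds; "effort": joint torques, N m; "tcp_pos": TCP position; "ee_rot": TCP orientation; "ft_force": force on the tool from outside, world axes, zero at the start; "wrist_torque": the same for the moment, N m; "opening": finger opening in m.
Only numpy, scipy, OpenCV 4.12 (cv2) and the standard library are available. Lean on these libraries where they do the work, as an engineer would, in place of code of your own. Each camera call takes 0.05 s, during which the arm holds its last target. There are 200 camera calls.

TASK

Open the blue gas inlet on the aluminium block: twist its blue taper plug about a fifth of a turn, either way, so that its lugs come out from under the clips and it breaks free, then pull it straight up out of its socket. Set the plug down in the grey tray, lowering it to the tray's floor before letting go rather than dropping it, and leave the yellow and green plugs seated and unturned.

Things in the scene. Friction and masses are not known exactly. Their poses are not given: they have to be found in the camera images.
- blue_grip (a point): Blue taper plug, 150 g; point: centre of its upright grip bar, 40 (own x) x 14 (own y, pinch here) x 36 mm tall (z up). 24 to 30 mm below: flange, 40 mm across, on the block, two 12 mm wide lugs reaching 34 mm out along x under clips; 30 to 60 mm below: taper shank in its socket. Cannot rise until turned 30 degrees (up to 150), either way, about z against some 0.15 N m; then lifts freely.
- yellow_grip (a point): Yellow taper plug, same as the blue, point at the centre of its grip; stays. The three plugs stand in any order, 105 mm apart in one row, all grips parallel and across the row, in a fixed aluminium block 45 mm high, 96 x 310 mm, on the table at any small yaw.
- green_grip (a point): Green taper plug, same as the blue, point at the centre of its grip; stays. On the block each plug has two fixed dark steel clips over its lugs: 14 mm wide, from 26 to 43 mm out from the plug's axis, top 17.5 mm below the grip's centre, with spring pads that press on the lugs.
- tray: grey open tray with a dark rubber mat, fixed, 220 mm (own x) x 190 mm (own y), walls 28 mm high and 5 mm thick, floor 5 mm above the table. The origin is the centre of its underside, z up.
Things that resemble listed ones, but are neither listed nor needed, are in the scene too. Of the things that look like the part that bears yellow_grip, the smallest one is meant.

How it is judged:
On the way, in this order (a step that is already met when the one before it is completed fails the run):
1. the blue plug, still seated, is turned at least 23 degrees from the heading of the other plugs (angle between the x axis of blue_grip and the x axis of yellow_grip, either way round above 0.4 rad and height (world z) of blue_grip below 0.083 m), for 0.1 s.
2. the blue plug is pulled up out of its socket (height (world z) of blue_grip above 0.11 m), for 0.1 s.
3. the blue plug, still held, is lowered into the tray until it is less than 25 mm above the floor (x of blue_grip in the frame of tray between -0.105 and 0.105 m and y of blue_grip in the frame of tray between -0.09 and 0.09 m and height (world z) of blue_grip below 0.091 m and contact force between the fingers and blue above 0.5 N), for 0.1 s.
At the end, for the whole second after the job is handed in: The blue plug lies or stands at rest in the tray, its grip centre within the tray's walls and less than 80 mm above the table; the yellow and green plugs are seated within 8 mm of where they were and not turned by more than 11 degrees (x of blue_grip in the frame of tray between -0.105 and 0.105 m and y of blue_grip in the frame of tray between -0.09 and 0.09 m and height (world z) of blue_grip below 0.08 m and linear speed of blue below 0.03 m/s and distance of each of yellow_grip, green_grip from where it was at the start of the episode below 0.008 m and angle between the x axis of yellow_grip and the x axis of green_grip, either way round below 0.2 rad); the robot touches nothing.
It fails at once if the yellow or green plug is moved more than 15 mm (distance of any of yellow_grip, green_grip from where it was at the start of the episode above 0.015 m).
It fails at once if the yellow or green plug is turned more than 17 degrees (angle between the x axis of yellow_grip and the x axis of green_grip, either way round above 0.3 rad).
It also fails if it takes over 46 s, if anything falls off the work surface, if the arm or the gripper's body presses on something with over 40 N, if the wrist force passes 120 N, or if a joint passes its speed limit or range.

## Working session

There is one attempt and no reset: what is moved stays moved. The work goes in short steps, Python scripts to look and compute and a tool call to move; the robot and the scene stay as the last step left them, time stands still between calls to the robot, and variables do not carry over. Pictures are saved under pics/ and viewed, on a budget of 10 in all, crops included, one or two more only if the job needs it, and the job is handed in when it is done.

Besides the shell and the picture viewer there is one more tool, called by a JSON object that holds its "name" and its "arguments", one argument or row to a line. arm_command: Moves the arm, as the interface text tells. Its arguments: {"type":"object","properties":{"steps":{"type":"array"},"newtons":{"type":"number"}},"required":["steps"]}

```bash
mkdir -p pics; python3 - <<'E'
from plant import manip
import cv2
for n in("scene","top"):
    c=manip.camera(n); cv2.imwrite(f"pics/{n}0.png",c["frame"][:,:,::-1]); print(n,c["fx"],c["fy"],c["cx"],c["cy"],c["dist_coeffs"],c["T"])
s=manip.get_state(); print(s["clock"],s["tcp_pos"],s["ee_rot"],s["opening"])
E
```

```text
scene 466.2015063322659 466.2015063322659 316.88179360805407 197.561305082663 [-0.06961876  0.          0.          0.          0.        ] [[-0.00162675 -0.78252828  0.62261292  1.24300242]
 [ 0.99995392 -0.00716329 -0.00639049 -0.03257057]
 [ 0.0094607   0.62257383  0.78250388  0.94945344]
 [ 0.          0.          0.          1.        ]]
top 417.4116141247712 417.4116141247712 317.1241002174676 188.9897960922185 [-0.0228173  0.         0.         0.         0.       ] [[-0.14476332  0.96310257 -0.22688546  0.39270287]
 [-0.98944465 -0.14242041  0.02675283 -0.00431628]
 [-0.0065474   0.22836344  0.97355394  0.85155951]
 [ 0.          0.          0.          1.        ]]
0.1 [0.17619635 0.62507518 0.23036909] [ 1.36909145e-01  9.90583223e-01 -8.72643765e-04 -5.99104080e-05] 0.08530349955829922
```

View pics/scene0.png

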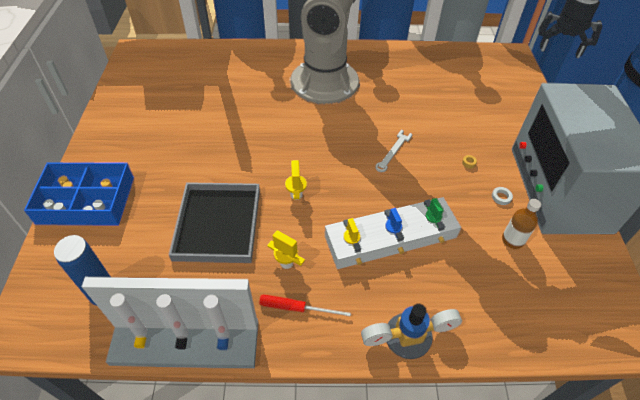

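View pics/top0.png

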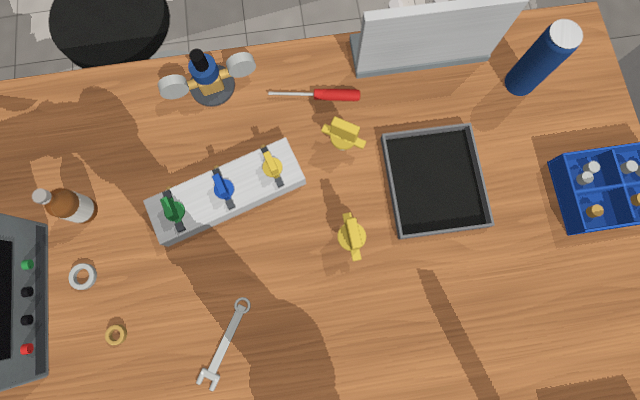

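The scene view shows the tray at about (215,222) and the block with yellow (352,232), blue (394,220) and green (435,210). Two loose yellow decoys stand off the block. In the top view blue is at (222,187) and the tray at (436,181).

```bash
cat > h.py <<'E'
from plant import manip
import cv2, numpy as np
def K(c): return np.array([[c["fx"],0,c["cx"]],[0,c["fy"],c["cy"]],[0,0,1]])
def ray(c,uv):
    p=cv2.undistortPoints(np.array(uv,float).reshape(-1,1,2),K(c),np.array(c["dist_coeffs"]))[:,0]
    return np.c_[p[:,0],-p[:,1],-np.ones(len(p))]@c["T"][:3,:3].T
def onz(c,uv,z):
    d=ray(c,uv); o=c["T"][:3,3]; return o+d*((z-o[2])/d[:,2])[:,None]
def proj(c,P):
    q=(np.atleast_2d(P)-c["T"][:3,3])@c["T"][:3,:3]
    q=q*[1,-1,-1]; return cv2.projectPoints(q,np.zeros(3),np.zeros(3),K(c),np.array(c["dist_coeffs"]))[0][:,0]
def tri(c1,u1,c2,u2):
    a,b=ray(c1,[u1])[0],ray(c2,[u2])[0]; o1,o2=c1["T"][:3,3],c2["T"][:3,3]
    s=np.linalg.lstsq(np.c_[a,-b],o2-o1,rcond=None)[0]; return (o1+a*s[0]+o2+b*s[1])/2
E
python3 - <<'E'
from h import *
a,b=manip.camera("top"),manip.camera("scene")
rng={"blue":(100,125,110,40),"green":(60,90,80,30),"yellow":(20,33,120,60)}
roi={"top":(130,130,180,120),"scene":(320,190,145,80)}
for n,c in(("top",a),("scene",b)):
    x,y,w,h=roi[n]; hsv=cv2.cvtColor(c["frame"],cv2.COLOR_RGB2HSV)[y:y+h,x:x+w]
    for k,(l,u,s,v) in rng.items():
        m=cv2.inRange(hsv,(l,s,v),(u,255,255))
        nn,_,st,ce=cv2.connectedComponentsWithStats(m); i=1+st[1:,4].argmax()
        print(n,k,ce[i]+[x,y],st[i]+[x,y,0,0,0], onz(c,[ce[i]+[x,y]],.07)[0].round(3))
    m=cv2.inRange(cv2.cvtColor(c["frame"],cv2.COLOR_RGB2HSV),(0,0,150),(179,45,255)); mm=np.zeros_like(m); mm[y:y+h,x:x+w]=m[y:y+h,x:x+w]
    cs=max(cv2.findContours(mm,0,2)[0],key=cv2.contourArea); r=cv2.minAreaRect(cs); bp=cv2.boxPoints(r); print("block",bp.round(0).tolist(),onz(c,bp,.045).round(3).tolist())
t=np.array([[383,133],[470,126],[491,228],[401,237]]); w=onz(a,t,.028); print("tray",w.round(3).tolist(),w.mean(0))
t=np.array([[186,184],[260,184],[252,261],[170,257]]); w=onz(b,t,.028); print("tray",w.round(3).tolist(),w.mean(0))
p=a["frame"][130:250,135:315,::-1]; q=b["frame"][185:275,315:470,::-1]
p=cv2.resize(p,None,fx=4,fy=4,interpolation=2)[:, :]; cv2.imwrite("pics/ct.png",p[:, :])
E
```

```text
top blue [222.35789474 187.06842105] [212 173  22  27 380] [0.605 0.155 0.07 ]
top green [172.35799523 209.12171838] [160 196  25  27 419] [0.576 0.254 0.07 ]
top yellow [271.32173913 165.45507246] [263 151  19  27 345] [0.635 0.056 0.07 ]
block [[160.0, 192.0], [286.0, 136.0], [307.0, 183.0], [181.0, 240.0]] [[0.62, 0.284, 0.045], [0.701, 0.02, 0.045], [0.595, -0.009, 0.045], [0.519, 0.249, 0.045]]
scene blue [393.56228956 221.65319865] [386 208  16  26 297] [0.613 0.153 0.07 ]
scene green [434.18446602 211.47572816] [426 199  18  28 309] [0.583 0.253 0.07 ]
scene yellow [351.31141869 232.30795848] [344 218  16  26 289] [0.644 0.053 0.07 ]
block [[325.0, 226.0], [451.0, 193.0], [460.0, 228.0], [334.0, 260.0]] [[0.608, -0.007, 0.045], [0.505, 0.314, 0.045], [0.612, 0.317, 0.045], [0.703, 0.013, 0.045]]
tray [[0.684, -0.181, 0.028], [0.672, -0.365, 0.028], [0.455, -0.357, 0.028], [0.464, -0.177, 0.028]] [ 0.56882753 -0.26976968  0.028     ]
tray [[0.468, -0.364, 0.028], [0.466, -0.172, 0.028], [0.696, -0.173, 0.028], [0.688, -0.363, 0.028]] [ 0.57958254 -0.26804299  0.028     ]
```

View pics/ct.png

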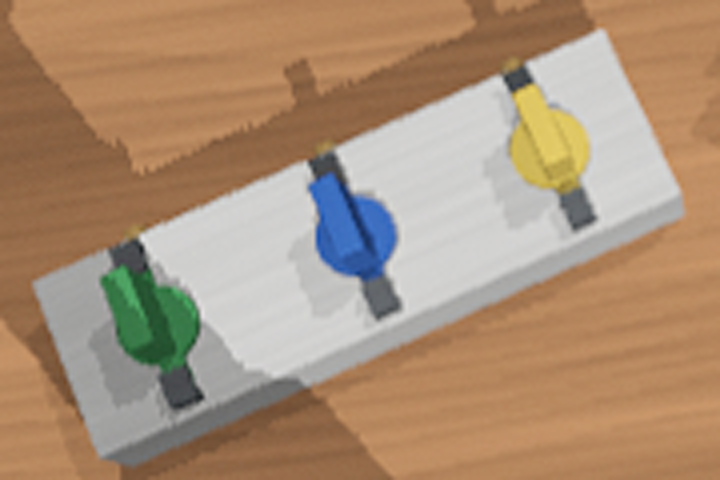

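```bash
python3 - <<'E'
from h import *
a,b=manip.camera("top"),manip.camera("scene")
f=lambda L,z:onz(a,np.array(L)/4+[135,130],z)
c=f([(35,285),(600,30),(683,195),(100,458)],.045); print(c.round(4).tolist(),c.mean(0))
e=f([(323,154),(388,310)],.0575); print("clips",e.round(4).tolist(),e.mean(0),np.degrees(np.arctan2(*(e[0]-e[1])[[1,0]])),np.linalg.norm(e[0]-e[1]))
g=f([(310,183),(335,174),(370,252),(338,264)],.093); print("griptop",g.round(4).tolist(),g.mean(0))
ys=[tri(a,u,b,v) for u,v in(((172.36,209.12),(434.18,211.48)),((222.36,187.07),(393.56,221.65)),((271.32,165.46),(351.3,232.3)))]
print(np.round(ys,4)); d=ys[2]-ys[0]; print(np.degrees(np.arctan2(d[1],d[0])),np.linalg.norm(d))
c0=np.mean([c.mean(0)[:2],e.mean(0)[:2],g.mean(0)[:2],ys[1][:2]],axis=0);print(c0)
p=b["frame"][185:275,320:470,::-1]; p=cv2.resize(p,None,fx=5,fy=5,interpolation=2)
th=np.radians(16.8);x=np.array([np.cos(th),np.sin(th)]);y=np.array([-x[1],x[0]])
P=[[*(np.array([.61,.154])+s*.02*x+t*.007*y),.093] for s,t in((1,1),(1,-1),(-1,-1),(-1,1))]
cv2.polylines(p,[np.int32((proj(b,P)-[320,185])*5)],True,(0,0,255),1); cv2.imwrite("pics/cs.png",p)
E
```

```text
[[0.6063, 0.3175, 0.045], [0.6974, 0.0229, 0.045], [0.6048, -0.0071, 0.045], [0.5159, 0.2905, 0.045]] [0.60608485 0.1559563  0.045     ]
clips [[0.6485, 0.1667, 0.0575], [0.5654, 0.1424, 0.0575]] [0.60694239 0.15455579 0.0575    ] 16.27601402030165 0.08649178734050231
griptop [[0.6237, 0.1664, 0.093], [0.6264, 0.1543, 0.093], [0.5864, 0.1415, 0.093], [0.5828, 0.1569, 0.093]] [0.60483053 0.15475603 0.093     ]
[[0.5778 0.2555 0.0633]
 [0.6075 0.1554 0.0622]
 [0.6374 0.0553 0.0608]]
-73.41806605889042 0.20889559075222322
[0.60632895 0.15517593]
```

View pics/cs.png

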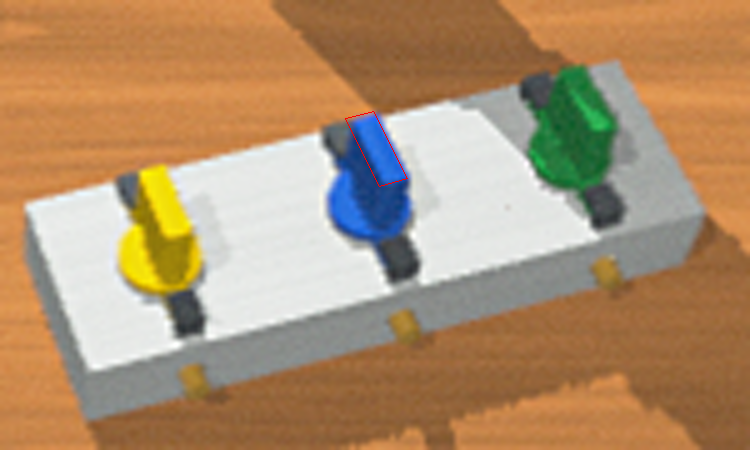

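The projected blue grip top matches the picture at (376,150) in the crop, so blue is at about (0.607, 0.155) with yaw 16.6°. Next I check how much room there is past the instrument box.

```bash
python3 - <<'E'
from h import *
a,b=manip.camera("top"),manip.camera("scene")
print(onz(b,[(516,148),(552,228),(534,204)],0).round(3))
print("boxtop tri",tri(a,(46,228),b,(543,86)), tri(a,(46,378),b,(543,86)))
print("bottle top",tri(a,(40,196),b,(534,204)))
s=manip.get_state();o=s["tcp_pos"]
from scipy.spatial.transform import Rotation as R
r=R.from_quat(s["ee_rot"])
for P in((.30,.36,.25),(.607,.155,.20)): print((r.inv().apply(np.array(P)-o)*1000).round(1)); o=np.array(P)
g=R.from_euler('z',-.5656); r2=r*g; print(r2.as_matrix().round(3), (r2.inv().apply([.307,-.205,-.05])*1000).round(1))
E
```

```text
[[0.298 0.553 0.   ]
 [0.581 0.571 0.   ]
 [0.504 0.546 0.   ]]
boxtop tri [0.51673752 0.36784888 0.36671126] [0.32479172 0.47569434 0.2173363 ]
bottle top [0.61609765 0.45910733 0.14460952]
[-191.1 -222.   -18.8]
[-351.1 -114.    50. ]
[[-0.958 -0.287 -0.   ]
 [-0.287  0.958 -0.   ]
 [ 0.    -0.    -1.   ]] [-235.3 -284.4   50. ]
```

{"name": "arm_command", "arguments": {
  "steps": [
    [0,-13.5,-48,-10,0,0,0],
    [0,-13.5,-48,-10,0,0,0],
    [0,-33,-25,0,0,0,0],
    [0,-33,-25,0,0,0,0],
    [0,-33,-25,0,0,0,0],
    [0,-33,-25,0,0,0,0],
    [0,-33,-25,0,0,0,0],
    [0,0,0,0,0,0,-0.1414],
    [0,0,0,0,0,0,-0.1414],
    [0,0,0,0,0,0,-0.1414],
    [0,0,0,0,0,0,-0.1414],
    [0,-29.4,-35.5,6,0,0,0],
    [0,-29.4,-35.5,6,0,0,0],
    [0,-29.4,-35.5,6,0,0,0],
    [0,-29.4,-35.5,6,0,0,0],
    [0,-29.4,-35.5,6,0,0,0],
    [0,-29.4,-35.5,6,0,0,0],
    [0,-29.4,-35.5,6,0,0,0],
    [0,-29.4,-35.5,6,0,0,0],
    [0,0,0,0,0,0,0]
  ]
}}

```text
clock: 2.4
tcp_pos: [0.6121, 0.1509, 0.202]
ee_rot: [-0.14, 0.99, -0.003, 0.001]
ft_force: [-1.0, -0.8, -0.0]
opening: 0.0855
```

```bash
cat > go.py <<'E'
import sys
from h import *
from scipy.spatial.transform import Rotation as R
s=manip.get_state(); r=R.from_quat(s["ee_rot"]); P=np.array(list(map(float,sys.argv[1:4])))
print("t",s["clock"],"tcp",s["tcp_pos"].round(4) if hasattr(s["tcp_pos"],"round") else s["tcp_pos"],"shift mm",(r.inv().apply(P-np.array(s["tcp_pos"]))*1000).round(1))
m=r.as_matrix(); print("y az",np.degrees(np.arctan2(m[1,1],m[0,1])),"z",m[:,2].round(4),"q",np.round(s["q"],2),"F",np.round(s["ft_force"],1),np.round(s["wrist_torque"],2),"open",s["opening"])
E
python3 go.py .607 .155 .064
python3 -c "
from h import *
f=manip.camera('scene')['frame'][120:280,300:480,::-1]; cv2.imwrite('pics/n1.png',cv2.resize(f,None,fx=3.5,fy=3.5,interpolation=2))"
```

```text
t 2.4 tcp [0.6121 0.1509 0.202 ] shift mm [  3.8   6.1 138. ]
y az 106.13716433578563 z [ 0.0023 -0.0053 -1.    ] q [-0.62  0.41  0.41  1.63 -0.17  1.14  1.69] F [-1.  -0.8 -0. ] [-0.08 -0.01 -0.02] open 0.08554493369318701
```

View pics/n1.png

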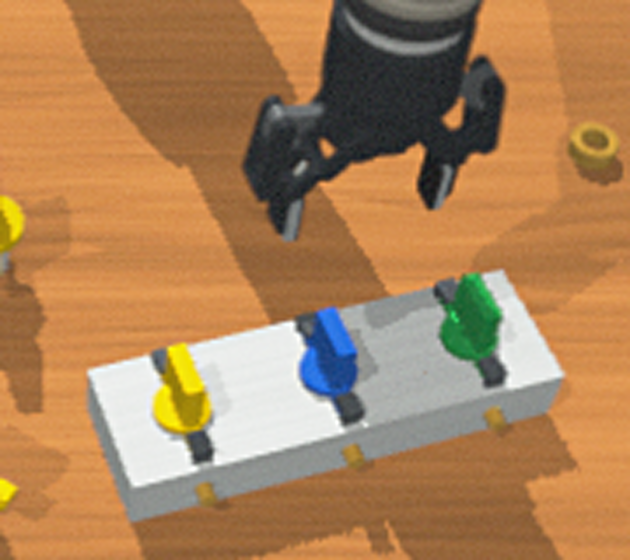

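The gripper, at about (370,130) in the crop, stands above blue with its jaws along the row. I lower it with the correction.

{"name": "arm_command", "arguments": {
  "steps": [
    [0,3.8,6.1,20,0,0,0],
    [0,0,0,30,0,0,0],
    [0,0,0,30,0,0,0],
    [0,0,0,0,0,0,-0.008],
    [0,0,0,0,0,0,0]
  ]
}}

```text
clock: 2.95
tcp_pos: [0.602, 0.1638, 0.1235]
ee_rot: [-0.15, 0.989, 0.0, -0.0]
ft_force: [0.8, 0.4, 0.8]
opening: 0.0852
```

```bash
python3 go.py .607 .155 .064
python3 -c "
from h import *
o=[]
for n,x,y in(('scene',310,130),('top',140,110)):
  f=manip.camera(n)['frame'][y:y+140,x:x+160,::-1]; o.append(cv2.resize(f,(400,350),interpolation=2))
cv2.imwrite('pics/n2.png',np.hstack(o))"
```

```text
t 2.95 tcp [0.602  0.1638 0.1235] shift mm [-2.2 -9.9 59.5]
y az 107.22461626183515 z [-5.e-04  6.e-04 -1.e+00] q [-0.62  0.48  0.38  1.72 -0.21  0.98  1.71] F [0.8 0.4 0.8] [-0.01 -0.07 -0.06] open 0.08518763297491726
```

View pics/n2.png

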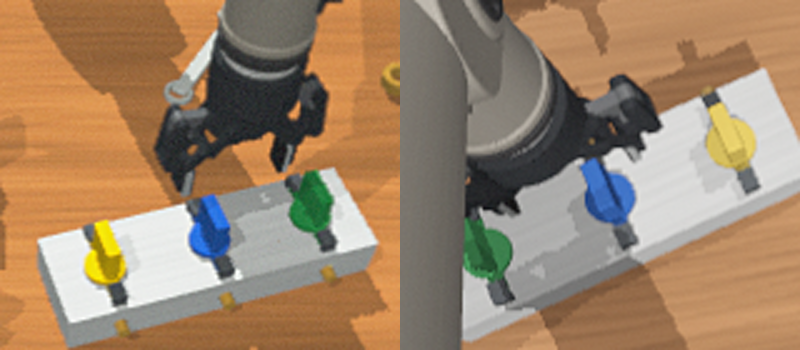

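Both views show the jaws straddling blue with the neighbours clear. The tool was still settling at the earlier reading, so I read it again.

```bash
python3 go.py .607 .155 .064
```

```text
t 3.05 tcp [0.6037 0.1636 0.1251] shift mm [-0.5 -9.2 61.1]
y az 107.16492764951435 z [ 0.0031  0.0015 -1.    ] q [-0.62  0.48  0.38  1.72 -0.21  0.98  1.71] F [ 0.  -0.7  0.7] [-0.03 -0.   -0.  ] open 0.08546779451934554
```

{"name": "arm_command", "arguments": {
  "steps": [
    [0,-1,-9,0,0,0,0.008],
    [0,0,0,10,0,0,0],
    [0,0,0,0,0,0,0],
    [0,0,0,0,0,0,0],
    [0,0,0,0,0,0,0],
    [0,0,0,0,0,0,0]
  ]
}}

```text
clock: 3.65
tcp_pos: [0.6063, 0.1545, 0.113]
ee_rot: [-0.145, 0.989, 0.0, 0.0]
ft_force: [-0.1, -0.1, -0.3]
opening: 0.0853
```

```bash
python3 go.py .607 .155 .064
```

```text
t 3.65 tcp [0.6063 0.1545 0.113 ] shift mm [-0.8  0.2 49. ]
y az 106.67542071684389 z [ 2.e-04  2.e-04 -1.e+00] q [-0.6   0.49  0.38  1.73 -0.22  0.96  1.72] F [-0.1 -0.1 -0.3] [-0.05  0.04 -0.  ] open 0.08526587364504128
```

Aligned. Now I go down and close.

{"name": "arm_command", "arguments": {
  "steps": [
    [0,-0.8,0,20,0,0,0],
    [0,0,0,20,0,0,0],
    [0,0,0,9,0,0,0],
    [0,0,0,0,0,0,0],
    [0,0,0,0,0,0,0],
    [0,0,0,0,0,0,0],
    [0.5,0,0,0,0,0,0],
    [0.7,0,0,0,0,0,0],
    [1,0,0,0,0,0,0],
    [1,0,0,0,0,0,0],
    [1,0,0,0,0,0,0],
    [1,0,0,0,0,0,0],
    [1,0,0,0,0,0,0],
    [1,0,0,0,0,0,0],
    [1,0,0,0,0,0,0]
  ],
  "newtons": 70
}}

```text
clock: 5.15
tcp_pos: [0.6067, 0.1559, 0.0643]
ee_rot: [-0.145, 0.989, 0.001, -0.0]
ft_force: [-2.5, 4.1, 4.2]
opening: 0.0133
```

```bash
python3 go.py .607 .155 .064
```

```text
t 5.15 tcp [0.6067 0.1559 0.0643] shift mm [-0.  -1.   0.3]
y az 106.70459178209418 z [-4.0e-04  1.7e-03 -1.0e+00] q [-0.59  0.55  0.36  1.76 -0.24  0.88  1.75] F [-2.5  4.1  4.2] [ 0.87  0.65 -0.03] open 0.013257657840239096
```

{"name": "arm_command", "arguments": {
  "steps": [
    [1,0,0,0,0,0,0.08],
    [1,0,0,0,0,0,0.08],
    [1,0,0,0,0,0,0.08],
    [1,0,0,0,0,0,0.08],
    [1,0,0,0,0,0,0.08],
    [1,0,0,0,0,0,0.08],
    [1,0,0,0,0,0,0.08],
    [1,0,0,0,0,0,0.08],
    [1,0,0,0,0,0,0.08],
    [1,0,0,0,0,0,0.08],
    [1,0,0,0,0,0,0],
    [1,0,0,0,0,0,0],
    [1,0,0,0,0,0,0]
  ]
}}

```text
clock: 6.45
tcp_pos: [0.6077, 0.156, 0.0643]
ee_rot: [0.251, 0.968, 0.001, 0.001]
ft_force: [-0.2, 5.7, 3.2]
opening: 0.0131
```

```bash
python3 go.py .607 .155 .064
python3 -c "
from h import *
o=[]
for n,x,y in(('scene',310,150),('top',140,110)):
  f=manip.camera(n)['frame'][y:y+140,x:x+160,::-1]; o.append(cv2.resize(f,(400,350),interpolation=2))
cv2.imwrite('pics/n3.png',np.hstack(o))"
```

```text
t 6.45 tcp [0.6077 0.156  0.0643] shift mm [ 0.1 -1.2  0.3]
y az 60.97732819370365 z [ 0.0016  0.0019 -1.    ] q [-0.72  0.59  0.56  1.76 -0.39  0.9   1.07] F [-0.2  5.7  3.2] [1.22 0.08 0.05] open 0.01306199466085259
```

View pics/n3.png

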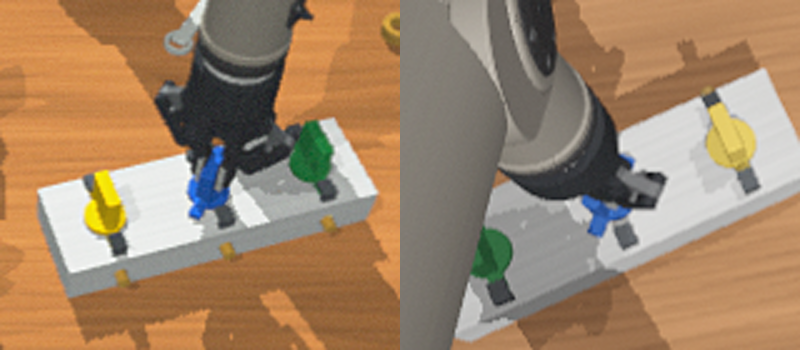

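The blue lug now points away from its clip, at (200,208) in the left half, so the plug has turned about 45°. Yellow and green look unchanged. I lift straight up.

{"name": "arm_command", "arguments": {
  "steps": [
    [1,0,0,-5,0,0,0],
    [1,0,0,-10,0,0,0],
    [1,0,0,-15,0,0,0],
    [1,0,0,-20,0,0,0],
    [1,0,0,-20,0,0,0],
    [1,0,0,-20,0,0,0],
    [1,0,0,-25,0,0,0],
    [1,0,0,-25,0,0,0],
    [1,0,0,0,0,0,0],
    [1,0,0,0,0,0,0],
    [1,0,0,0,0,0,0]
  ]
}}

```text
clock: 7.65
tcp_pos: [0.606, 0.1536, 0.2029]
ee_rot: [0.252, 0.968, -0.001, -0.001]
ft_force: [0.4, 0.6, -2.1]
opening: 0.013
```

```bash
python3 go.py .575 -.269 .204
python3 -c "
from h import *
o=[]
for n,x,y in(('scene',310,130),('top',140,110)):
  f=manip.camera(n)['frame'][y:y+140,x:x+160,::-1]; o.append(cv2.resize(f,(400,350),interpolation=2))
cv2.imwrite('pics/n4.png',np.hstack(o))"
```

```text
t 7.65 tcp [0.606  0.1536 0.2029] shift mm [-179.1 -384.    -0.5]
y az 60.78948294932028 z [-0.0021 -0.0013 -1.    ] q [-0.79  0.44  0.64  1.64 -0.28  1.15  0.98] F [ 0.4  0.6 -2.1] [0.03 0.06 0.01] open 0.012962090036346487
```

View pics/n4.png

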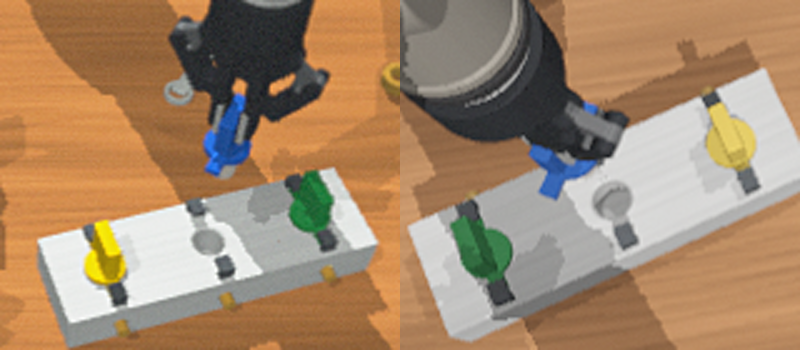

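The plug is out of its socket and held, and the empty socket shows at (208,242). Now I carry it to the tray, somewhat higher so that it clears the loose decoys.

{"name": "arm_command", "arguments": {
  "steps": [
    [1,0,0,-30,0,0,0],
    [1,-9,-19,0,0,0,0],
    [1,-17,-36.5,0,0,0,0],
    [1,-17,-36.5,0,0,0,0],
    [1,-17,-36.5,0,0,0,0],
    [1,-17,-36.5,0,0,0,0],
    [1,-17,-36.5,0,0,0,0],
    [1,-17,-36.5,0,0,0,0],
    [1,-17,-36.5,0,0,0,0],
    [1,-17,-36.5,0,0,0,0],
    [1,-17,-36.5,0,0,0,0],
    [1,-17,-36.5,0,0,0,0],
    [1,0,0,0,0,0,0],
    [1,0,0,0,0,0,0],
    [1,0,0,0,0,0,0],
    [1,0,0,0,0,0,0],
    [1,0,0,0,0,0,0]
  ]
}}

```text
clock: 9.45
tcp_pos: [0.5766, -0.2663, 0.2337]
ee_rot: [0.251, 0.968, 0.0, -0.0]
ft_force: [-0.5, 0.4, -1.5]
opening: 0.0129
```

```bash
python3 go.py .575 -.269 .057
python3 -c "
from h import *
o=[]
for n,x,y in(('scene',150,110),('top',350,80)):
  f=manip.camera(n)['frame'][y:y+175,x:x+200,::-1]; o.append(cv2.resize(f,(400,350),interpolation=2))
cv2.imwrite('pics/n5.png',np.hstack(o))"
```

```text
t 9.45 tcp [ 0.5766 -0.2663  0.2337] shift mm [  0.   -3.2 176.7]
y az 60.97466799316367 z [-1.e-04  8.e-04 -1.e+00] q [-0.16  0.46  0.74  1.59 -0.32  1.22  1.7 ] F [-0.5  0.4 -1.5] [0.   0.02 0.01] open 0.01293238211268152
```

View pics/n5.png

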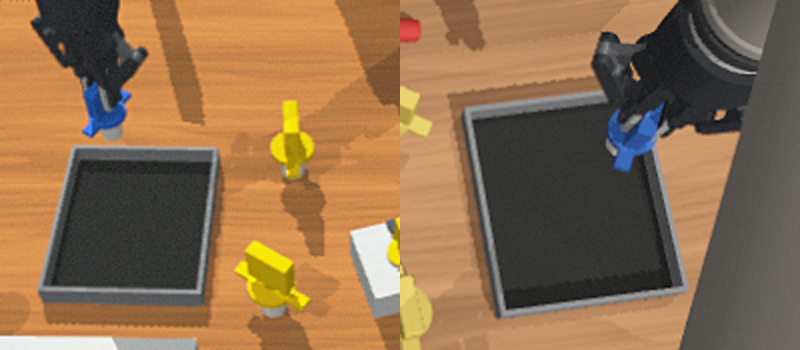

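The plug hangs above the tray; the offset in the pictures is parallax from its height. I lower it.

{"name": "arm_command", "arguments": {
  "steps": [
    [1,0,-3,30,0,0,0],
    [1,0,0,30,0,0,0],
    [1,0,0,30,0,0,0],
    [1,0,0,30,0,0,0],
    [1,0,0,25,0,0,0],
    [1,0,0,15,0,0,0],
    [1,0,0,6,0,0,0],
    [1,0,0,0,0,0,0],
    [1,0,0,0,0,0,0],
    [1,0,0,0,0,0,0]
  ]
}}

```text
clock: 10.55
tcp_pos: [0.5756, -0.2711, 0.0694]
ee_rot: [0.252, 0.968, -0.0, 0.001]
ft_force: [-0.0, -0.5, -0.7]
opening: 0.0129
```

{"name": "arm_command", "arguments": {
  "steps": [
    [1,0,0,3,0,0,0],
    [1,0,0,3,0,0,0],
    [1,0,0,0,0,0,0],
    [1,0,0,0,0,0,0],
    [1,0,0,0,0,0,0]
  ]
}}

```text
clock: 11.05
tcp_pos: [0.5747, -0.2706, 0.062]
ee_rot: [0.252, 0.968, 0.0, 0.0]
ft_force: [0.0, -0.3, -1.0]
opening: 0.0129
```

{"name": "arm_command", "arguments": {
  "steps": [
    [1,0,0,2,0,0,0],
    [1,0,0,2,0,0,0],
    [1,0,0,0,0,0,0],
    [1,0,0,0,0,0,0]
  ]
}}

```text
clock: 11.45
tcp_pos: [0.5746, -0.2705, 0.0578]
ee_rot: [0.252, 0.968, 0.0, -0.0]
ft_force: [0.2, -1.3, -1.3]
opening: 0.0129
```

{"name": "arm_command", "arguments": {
  "steps": [
    [1,0,0,2,0,0,0],
    [1,0,0,0,0,0,0],
    [1,0,0,0,0,0,0]
  ]
}}

```text
clock: 11.75
tcp_pos: [0.5746, -0.2706, 0.0559]
ee_rot: [0.252, 0.968, 0.0, -0.0]
ft_force: [0.6, -1.0, -1.6]
opening: 0.0128
```

{"name": "arm_command", "arguments": {
  "steps": [
    [1,0,0,1.5,0,0,0],
    [1,0,0,0,0,0,0],
    [1,0,0,0,0,0,0]
  ]
}}

```text
clock: 12.05
tcp_pos: [0.5746, -0.2705, 0.0544]
ee_rot: [0.252, 0.968, 0.0, -0.0]
ft_force: [1.0, 0.2, -1.5]
opening: 0.0131
```

{"name": "arm_command", "arguments": {
  "steps": [
    [1,0,0,1.5,0,0,0],
    [1,0,0,0,0,0,0],
    [1,0,0,0,0,0,0]
  ]
}}

```text
clock: 12.35
tcp_pos: [0.5748, -0.2707, 0.0543]
ee_rot: [0.252, 0.968, 0.0, 0.0]
ft_force: [-1.6, 2.2, 6.6]
opening: 0.0128
```

The plug touched the floor, with +6.6 N upward. Release gently, then rise.

{"name": "arm_command", "arguments": {
  "steps": [
    [1,0,0,-1,0,0,0],
    [0.75,0,0,0,0,0,0],
    [0.65,0,0,0,0,0,0],
    [0.5,0,0,0,0,0,0],
    [0.4,0,0,0,0,0,0],
    [0.3,0,0,0,0,0,0],
    [0.3,0,0,0,0,0,0],
    [0.3,0,0,0,0,0,0],
    [0.3,0,0,-10,0,0,0],
    [0.3,0,0,-20,0,0,0],
    [0.3,0,0,-30,0,0,0],
    [0.3,0,0,-40,0,0,0],
    [0.3,0,0,-40,0,0,0],
    [0.3,0,0,-40,0,0,0],
    [0.3,0,0,0,0,0,0],
    [0.3,0,0,0,0,0,0],
    [0.3,0,0,0,0,0,0]
  ],
  "newtons": 20
}}

```text
clock: 14.05
tcp_pos: [0.574, -0.27, 0.2331]
ee_rot: [0.252, 0.968, 0.0, -0.001]
ft_force: [0.1, -0.5, -0.0]
opening: 0.0598
```

```bash
python3 go.py .575 -.269 .057
python3 -c "
from h import *
o=[]
for n,x,y in(('scene',150,110),('top',300,80)):
  f=manip.camera(n)['frame'][y:y+175,x:x+(320 if n=='scene' else 200),::-1]; o.append(cv2.resize(f,None,fx=1.5,fy=1.5,interpolation=2))
cv2.imwrite('pics/n6.png',np.hstack(o))"
```

```text
t 14.05 tcp [ 0.574  -0.27    0.2331] shift mm [ -0.7   1.3 176.1]
y az 60.83057718388671 z [-0.0015  0.0011 -1.    ] q [-0.16  0.46  0.74  1.59 -0.32  1.22  1.71] F [ 0.1 -0.5 -0. ] [0.   0.   0.04] open 0.05978305798833391
```

View pics/n6.png

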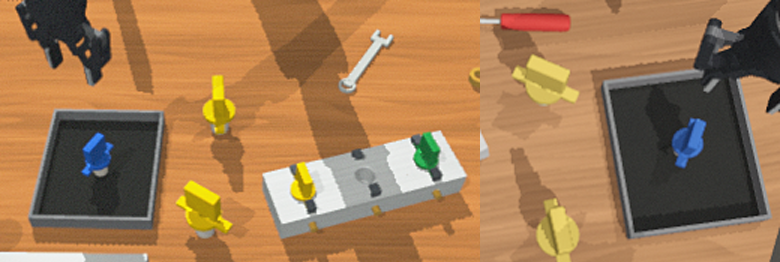

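The plug stands upright in the middle of the tray, at (97,155) in the left half. The gripper is clear, and yellow and green are still seated. I hand in.

```bash
python3 -c "
from h import *
manip.hand_in(); print('handed in',manip.get_state()['clock'])"
```

```text
the job is handed in; nothing more can be done
the job is handed in; nothing more can be done
```

The blue plug is out of its socket and standing upright near the middle of the grey tray. I handed the job in shortly after 14 s on the robot's clock; no verdict was reported.

- **Twist and lift:** I gripped the blue plug at 70 N, turned it about 45° while it was still seated, and lifted it straight up.
- **Placing:** I lowered the plug until the wrist force showed the floor contact (about 6.6 N upward). Then I backed off 1 mm, let go and rose clear.
- **Last checks:** The final pictures showed the gripper clear of everything and the yellow and green plugs seated and looking unturned. I judged those two by eye and did not re-measure their position or angle after the move.
- **Readings that disagreed:** The first position reading above the plug, taken before the arm had settled, was about 10 mm off. I corrected it before going down. I saw no failed checks.

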